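# Hardness check of a shackle pin in V-blocks

## Task

Take the shackle pin with the bright ground ring from the timber rack, lower it into the pair of V-blocks so that it rests in both with the ring midway between them, and let go of it. Then take the hardness probe out of its stand, set its sprung tip on top of the pin in the middle of the ring with the probe upright, and press gently until the tip is about half way in. Finish holding it like that, probe still gripped and pressing steadily; leave the other things on the bench alone.

Things in the scene. Friction and masses are not known exactly. Their poses are not given: they have to be found in the camera images.
- pin_mid (a point): Middle of the shank of the pin to test, on its axis; x runs along the pin. Dark steel, 0.5 to 0.8 kg: round shank 25 mm diameter, 150 mm long (75 mm each side of this point), flat round head 36 mm diameter, 8 mm thick at the +x end, small cross hole near the other end, bright ground ring 12 mm wide right round the shank at this point. Lies level in one of the rack's two places.
- rack: Fixed timber pin rack, origin under its middle: plywood base 150 (x) x 200 (y) x 12 mm, two notched battens at x = +-50 mm, 20 mm thick, tops 34 mm above the bench. Pins lie along x at y = +-50 mm, axis 38.5 mm above the bench, the shank free for 80 mm between the battens. Which place holds which pin varies.
- vblock_seat (a point): Where pin_mid belongs when seated, pin along this point's x, head at either end: centre of two fixed steel V-blocks, 52.7 mm above the bench. Each is 28 mm along x, 60 mm wide, with a 90 degree V 34 mm wide, 17 mm deep, its top 0.7 mm below this point. They stand 88 mm apart centre to centre along x (60 mm free gap) on a base 150 x 84 mm, 12 mm thick.
- probe_grip (a point): Centre of the hardness probe's handle, where to grip it: an upright grey block 34 mm along x, 24 mm along y (grip across y), 80 mm high, so 40 mm above (plus a 4 mm cap) and 40 mm below this point. z runs up the probe. Below the handle a steel nose 18 mm diameter, 45 mm long, then the sprung tip. 0.17 kg.
- stand: Fixed black stand 84 (x) x 70 (y) x 62 mm high on a 6 mm rubber foot 100 x 86 mm, origin under its middle. The probe starts upright in it, axes alike: nose in the 21 mm round through hole, handle resting on the stand's top; lift it 60 mm or more to clear.
- tip_end (a point): The very end of the probe's tip, a round-ended steel rod 6.4 mm in diameter, on the probe's axis, 95 mm below probe_grip when not pressed; it moves with the tip.
- tip (a joint): How far the sprung tip is pushed into the nose, in m: 0 free, 0.006 fully in (half way is 0.003). The spring needs about 2 N to start and 2 N more for each mm: 8 N half way in, 14 N at the end.
- spare_pin: The plain pin without ring in the rack's other place, to be left alone; origin under the middle of its shank.
- shackle: Bow of a steel shackle lying flat on the far side of the bench, about 200 x 170 mm and 42 mm high; leave alone. Origin under its middle.
- tin: Closed grey tin with a steel lid standing on the far side, 87 mm diameter, 55 mm high; leave alone. Origin under it.
There are look-alikes about, which are no part of the job. What is shaped like the part that bears vblock_seat but red is not meant. Leave any purple look-alike of the part that bears pin_mid alone.

How it is judged:
On the way, in this order (a step that is already met when the one before it is completed fails the run):
1. the pin, still gripped, has been lowered to within 8 mm of its seat in the V-blocks, lined up with them (x of pin_mid in the frame of vblock_seat between -0.018 and 0.018 m and y of pin_mid in the frame of vblock_seat between -0.008 and 0.008 m and z of pin_mid in the frame of vblock_seat between -0.004 and 0.008 m and angle between the x axis of pin_mid and the x axis of vblock_seat, either way round below 0.12 rad and contact force between the fingers and pin above 0.5 N), for 0.04 s.
2. the pin rests in both V-blocks, ring midway between them, and has been let go (x of pin_mid in the frame of vblock_seat between -0.016 and 0.016 m and y of pin_mid in the frame of vblock_seat between -0.003 and 0.003 m and z of pin_mid in the frame of vblock_seat between -0.003 and 0.003 m and angle between the x axis of pin_mid and the x axis of vblock_seat, either way round below 0.05 rad and contact force between the fingers and pin below 0.1 N and contact force between pin and vblocks above 2 N and linear speed of pin below 0.03 m/s), for 0.2 s.
At the end, for the whole second after the job is handed in: Pin seated in both V-blocks (16 mm along, 3 mm across and in height, 0.05 rad), touched by the probe only; probe held by the fingers alone, upright within 0.1 rad, tip within 5 mm level distance of the ring's middle, pushed in 1.2 to 4.8 of 6 mm, 2.5 to 14 N on the pin, all still (x of pin_mid in the frame of vblock_seat between -0.016 and 0.016 m and y of pin_mid in the frame of vblock_seat between -0.003 and 0.003 m and z of pin_mid in the frame of vblock_seat between -0.003 and 0.003 m and angle between the x axis of pin_mid and the x axis of vblock_seat, either way round below 0.05 rad and contact force between each of the arm, the fingers and pin below 0.2 N and contact force between the fingers and probe above 1 N and contact force between probe and stand below 0.1 N and contact force between probe and vblocks below 0.1 N and angle between probe_grip's own z axis and vertical below 0.1 rad and horizontal distance between tip_end and pin_mid below 0.005 m and value of joint tip between 0.0012 and 0.0048 m and contact force between probe and pin between 2.5 and 14 N and height (world z) of probe_grip above 0.14 m and linear speed of each of probe, pin below 0.02 m/s); the arm keeps its last pose, push and grip.
It fails at once if the probe is pressed or knocked on the pin with more than 25 N (contact force between probe and pin above 25 N).
It fails at once if the other pin is moved by more than 15 mm (distance of spare_pin from where it was at the start of the episode above 0.015 m).
It fails at once if the shackle is moved by more than 20 mm (distance of shackle from where it was at the start of the episode above 0.02 m).
It fails at once if the tin is moved by more than 30 mm (distance of tin from where it was at the start of the episode above 0.03 m).
It also fails if it takes over 61 s, if anything falls off the work surface, if the arm or the gripper's body presses on something with over 40 N, if the wrist force passes 120 N, or if a joint passes its speed limit or range.

## Robot

A 6-joint arm with a two-finger parallel gripper is mounted at the origin on the work surface. World frame = base frame: x ahead of the robot, y to its left, z up, the work surface at z = 0. Lengths are in m, angles in rad, forces in N, time in s.
With the tool pointing down it reaches from about 0.375 to 0.925 m from the base axis. Payload 5.7 kg.
Tool frame: the origin (TCP) lies midway between the tips of the shut fingers; the grasp point (between the pads) lies 19 mm behind it; z points along the fingers, x is the direction in which the jaws open and shut, and the axes are right-handed (so a half turn about z gives the same grasp; the last joint's range is limited). The gripper opens to 88 mm and grips with 3 to 60 N. Pads are 20 mm wide; open, the fingers measure 115 mm over their backs; the gripper's body (75 mm by 178 mm) begins 61 mm behind the grasp point.
Start: joints at [0.987, 0.359, 1.51, -0, 1.272, -0.115], TCP at [0.271, 0.535, 0.223] pointing down, gripper open.
Joint ranges: [-2.97, 2.97], [-1.01, 2.36], [0.21, 2.38], [-0.96, 4.11], [0.2, 2.71], [-2.98, 2.98]. Speed limits (rad/s): [2.39, 2.39, 3.14, 3.14, 3.14, 3.14].

## Interface

Orientations are given as a unit quaternion [x, y, z, w].
In Python, from bench import move_ptp, servo_line, goto_joints, move_gripper, sleep, inverse_kinematics, capture, PlanningError, close_job, spot_in, silhouettes, current_clock, current_joint_pos, current_qvel, current_joint_torque, current_position, current_orientation, current_force, current_torque, current_finger_gap gives the robot as it stands. Calls block until the motion is done:
- move_ptp(position, orientation): joint-space move of the TCP to a pose.
- servo_line(position, orientation=None, rate=0.15, contact_N=None): straight line of the TCP; orientation=None keeps the orientation; rate is the mean speed in m/s. With contact_N (N) it stops when the force on the tool has changed by that much, and returns True; else False.
- goto_joints(angles): joint-space move.
- move_gripper(opening): finger opening in m; the grip force is fixed at half the most; returns when the fingers have stopped.
- sleep(seconds).
- inverse_kinematics(position, orientation): joint angles nearest the present ones, or None.
- capture(name): name is "scene" or "top" or "wrist"; returns a dict with "image" (400x640x3 uint8, blue, green, red), "range_z" (400x640 float32, m along the optical axis (not along the pixel's ray), 0 where there is no reading), "intrinsics" (3x3 intrinsics, pixels), "R" (3x3) and "t" (3): a world point X has camera coordinates R X + t. Camera axes: x right, y down, z forward; pixel columns grow to the right and rows downward; lengths in m; the calibration is good to about 2 mm. A picture is of the moment at which its call begins.
A pose or a line that the arm cannot do raises PlanningError and nothing moves.
- close_job(): hands the job in, once; it reports no verdict.
Trained networks look in the newest picture that a camera, given by its name, has taken for a name from the list of things; names that differ only in an ending like _2 or _b are one class to them, and where a whole thing is asked for, a point or a joint stands for the part that bears it (a point fixed in the world has none). Each returns a list of dicts, best first, with "conf" (0 to 1); they miss things now and then, are a little off and sometimes report something else, mostly with a low value. They report only what shows in the picture. A call takes as long as a camera call. They do not tell look-alikes from the thing itself.
- spot_in(camera, query): "xy" ([column, row] in pixels, amid what is visible of it).
- silhouettes(camera, query): "region" (400x640 bool, what is visible of it) and "xy" ([column, row] in pixels, amid what is visible of it).
Readings, each from a call of its own:
- current_clock(): time.
- current_joint_pos(): joint angles.
- current_qvel(): joint speeds.
- current_joint_torque(): joint torques, N m.
- current_position(): TCP position.
- current_orientation(): TCP orientation.
- current_force(): force on the tool from outside, world axes, zero at the start.
- current_torque(): the same for the moment, N m.
- current_finger_gap(): finger opening in m.
Only numpy, scipy, OpenCV 4.12 (cv2) and the standard library are available. Lean on these libraries where they do the work, as an engineer would, in place of code of your own. Each camera call takes 0.05 s, during which the arm holds its last target.

## Working session

There is one attempt and no reset: what is moved stays moved. The work goes in short steps, each a Python script; the robot and the scene stay as the last script left them, time stands still between calls to the robot, and variables do not carry over. Pictures are saved under pics/ and viewed, and the job is handed in when it is done.

```bash
ls; mkdir -p pics
python3 - <<'E'
from bench import *
import cv2,numpy as np
for n in ["scene","top","wrist"]:
    c=capture(n); cv2.imwrite(f"pics/{n}0.png",c["image"])
    np.savez(f"{n}0.npz",**c)
    print(n,c["intrinsics"].tolist(),np.round(c["R"],3).tolist(),c["t"])
    for q in ["pin_mid","rack","vblock_seat","probe_grip","stand","tip_end","spare_pin","shackle","tin"]:
        print(q,[(np.round(d["xy"]).tolist(),round(d["conf"],2)) for d in spot_in(n,q)])
print(current_clock(),current_orientation(),current_finger_gap())
E
```

```text
pics
scene [[442.44594874681945, 0.0, 317.01946027613263], [0.0, 442.44594874681945, 204.58589642261902], [0.0, 0.0, 1.0]] [[-0.882, 0.472, 0.004], [0.262, 0.497, -0.827], [-0.392, -0.728, -0.562]] [ 0.46560267 -0.08278009  1.52518299]
pin_mid [([266.0, 160.0], 0.84), ([322.0, 158.0], 0.8)]
rack [([278.0, 178.0], 0.78)]
vblock_seat [([320.0, 228.0], 0.82), ([364.0, 278.0], 0.72), ([395.0, 228.0], 0.69)]
probe_grip [([365.0, 252.0], 0.97)]
stand [([362.0, 280.0], 0.82)]
tip_end []
spare_pin [([282.0, 172.0], 0.53)]
shackle [([237.0, 226.0], 0.57)]
tin [([280.0, 278.0], 0.68)]
top [[465.13980890924387, 0.0, 318.56851949085154], [0.0, 465.13980890924387, 198.71537022890303], [0.0, 0.0, 1.0]] [[-0.026, -0.999, -0.028], [-0.992, 0.03, -0.125], [0.126, 0.024, -0.992]] [0.05696999 0.57089943 1.25771195]
pin_mid [([456.0, 284.0], 0.67), ([469.0, 215.0], 0.61)]
rack [([449.0, 214.0], 0.74)]
vblock_seat [([326.0, 212.0], 0.89), ([288.0, 278.0], 0.63)]
probe_grip [([229.0, 208.0], 0.72), ([430.0, 210.0], 0.33)]
stand [([240.0, 211.0], 0.84)]
tip_end []
spare_pin [([426.0, 214.0], 0.87)]
shackle [([364.0, 140.0], 0.84)]
tin [([267.0, 143.0], 0.96)]
wrist [[319.7781775815999, 0.0, 317.00397752901983], [0.0, 319.7781775815999, 199.21572114476768], [0.0, 0.0, 1.0]] [[0.452, 0.892, -0.001], [0.864, -0.438, 0.249], [0.222, -0.113, -0.969]] [-0.59999676 -0.02932055  0.38869709]
pin_mid []
rack []
vblock_seat []
probe_grip []
stand []
tip_end []
spare_pin []
shackle []
tin []
1.5 [ 8.52006525e-01  5.23531165e-01 -3.90759682e-05  1.99713324e-06] 0.08753531505565335
```

View pics/scene0.png

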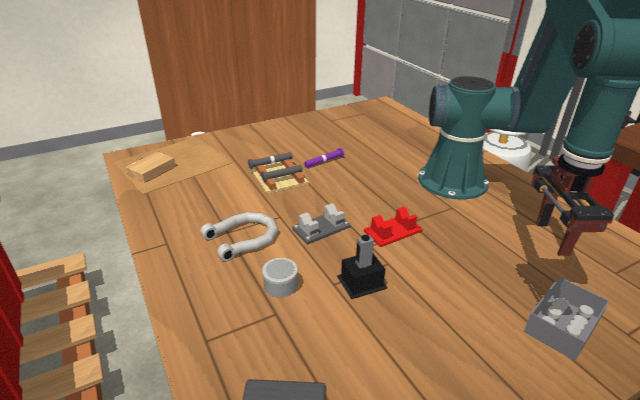

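View pics/top0.png

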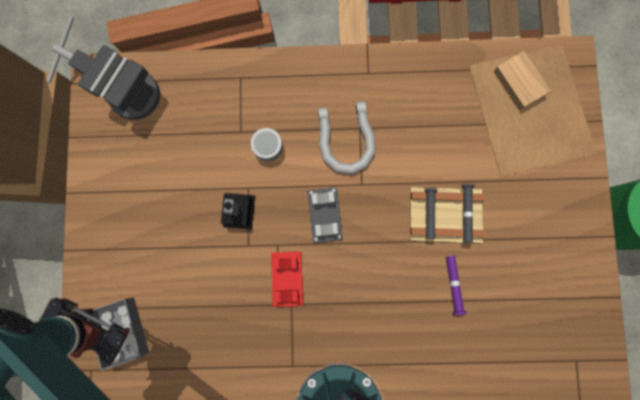

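Run:
```python
import cv2
a=cv2.imread("pics/top0.png")
cv2.imwrite("pics/top0z.png",cv2.resize(a[150:310,205:505],None,fx=2.6,fy=2.6,interpolation=cv2.INTER_CUBIC))
```

```text
(no output)
```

View pics/top0z.png

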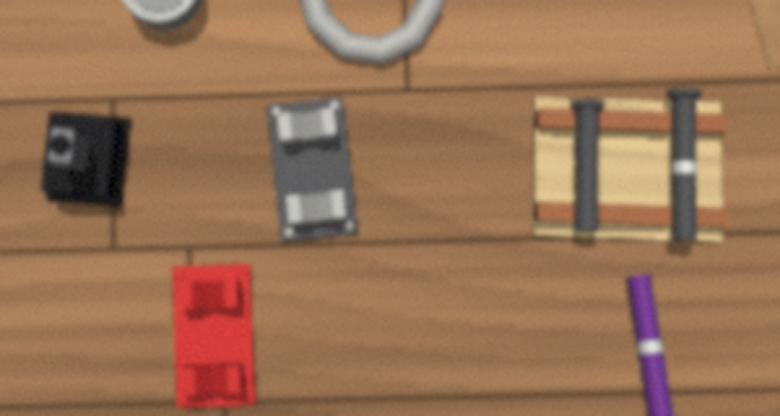

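Top view: the candidates for the pin are the dark ringed pin at (468,214), the plain dark pin at (431,214, the spare) and a purple ringed pin at (456,284, lying loose). The pin at (468,214) fits: dark, ringed and in the rack, as the crop confirms. For the V-blocks I take the grey pair at (326,214), not the red one at (287,278). The probe and stand are at (238,211).

```bash
cat > h.py <<'E'
import numpy as np,cv2
from bench import *
from scipy.spatial.transform import Rotation as Rn
def ray(c,uv):
    K=c["intrinsics"];d=np.linalg.inv(K)@np.array([uv[0],uv[1],1.]);R=c["R"];o=-R.T@c["t"];return o,R.T@d
def atz(c,uv,z):
    o,d=ray(c,uv);return o+d*(z-o[2])/d[2]
def proj(c,X):
    X=np.atleast_2d(X);p=(X@c["R"].T+c["t"])@c["intrinsics"].T;return p[:,:2]/p[:,2:]
def cloud(c,m=None):
    z=c["range_z"];v,u=np.nonzero((z>0) if m is None else (m&(z>0)));Z=z[v,u]
    K=c["intrinsics"];P=np.stack([(u-K[0,2])/K[0,0]*Z,(v-K[1,2])/K[1,1]*Z,Z],1);return (P-c["t"])@c["R"],u,v
def down(yaw): # tool x (jaw) direction at yaw, z down
    x=np.array([np.cos(yaw),np.sin(yaw),0]);z=np.array([0,0,-1.]);return Rn.from_matrix(np.stack([x,np.cross(z,x),z],1)).as_quat()
def tri(cs,uvs):
    A=np.zeros((3,3));b=np.zeros(3)
    for c,uv in zip(cs,uvs):
        o,d=ray(c,uv);d=d/np.linalg.norm(d);M=np.eye(3)-np.outer(d,d);A+=M;b+=M@o
    return np.linalg.solve(A,b)
E
python3 - <<'E'
from h import *
c=dict(np.load("top0.npz"));s=dict(np.load("scene0.npz"));w=dict(np.load("wrist0.npz"))
for n,uv,z in [("ring",(468,214),.05),("vb",(326,215),.012),("probe",(229,206),.15),("stand",(240,211),.06),("spare",(431,215),.05),("tin",(267,144),.055),("shack",(348,140),.03)]:
    r=c["range_z"][int(uv[1]),int(uv[0])];o,d=ray(c,uv);print(n,atz(c,uv,z).round(3),(o+d*r).round(3))
T=np.array(current_position());R=Rn.from_quat(current_orientation()).as_matrix()
o=-w["R"].T@w["t"];print("cam in tool",R.T@(o-T),"\n",(w["R"]@R).round(3))
print("scene ring",tri([c,s],[(468,214),(270,160)]))
E
```

```text
ring [ 0.517 -0.365  0.05 ] [ 0.516 -0.364  0.053]
vb [0.528 0.022 0.012] [0.529 0.022 0.009]
probe [0.546 0.267 0.15 ] [0.546 0.268 0.146]
stand [0.542 0.256 0.06 ] [0.541 0.255 0.065]
spare [ 0.517 -0.264  0.05 ] [ 0.517 -0.264  0.051]
tin [0.728 0.18  0.055] [0.728 0.18  0.056]
shack [ 0.739 -0.047  0.03 ] [ 0.746 -0.048 -0.001]
cam in tool [ 0.0002352  -0.06827056 -0.16077695] 
 [[ 1.     0.     0.001]
 [ 0.     0.969 -0.249]
 [-0.001  0.249  0.969]]
scene ring [ 0.51880921 -0.36997829  0.03307325]
```

Run:
```python
from h import *
q=down(np.pi/2)
for n,p in [("sA",(.54,.29,.27)),("sB",(.54,.22,.27)),("vA",(.52,.055,.18)),("vB",(.52,-.015,.18)),("rA",(.50,-.30,.17)),("rB",(.50,-.37,.17))]:
    move_ptp(p,q)
    c=capture("wrist");cv2.imwrite(f"pics/{n}.png",c["image"]);np.savez(n+".npz",**c)
    qs={"s":["probe_grip","stand"],"v":["vblock_seat"],"r":["pin_mid","spare_pin","rack"]}[n[0]]
    for k in qs:
        r=silhouettes("wrist",k)
        print(n,k,[(np.round(d["xy"],1).tolist(),round(d["conf"],2),int(d["region"].sum())) for d in r])
        for i,d in enumerate(r[:3]): np.save(f"{n}_{k}_{i}.npy",d["region"])
    print(current_clock())
ims=[cv2.imread(f"pics/{n}.png") for n in ["sA","vA","rA","rB"]]
for i,p in enumerate([(0,1),(2,3)]): cv2.imwrite(f"pics/m{i}.png",cv2.resize(np.hstack([ims[p[0]][:,60:580],ims[p[1]][:,60:580]]),(800,308),interpolation=cv2.INTER_AREA))
```

```text
sA probe_grip [([297.1, 192.7], 0.74, 1147)]
sA stand [([309.4, 168.1], 0.92, 3857)]
3.025
sB probe_grip [([368.1, 191.0], 0.84, 1405)]
sB stand [([346.8, 165.0], 0.89, 3891)]
3.5583
vA vblock_seat [([402.5, 41.8], 0.83, 8244), ([292.8, 181.5], 0.66, 10756)]
4.4417
vB vblock_seat [([356.3, 182.7], 0.88, 10867), ([478.0, 40.9], 0.7, 8842)]
4.925
rA pin_mid [([289.7, 41.9], 0.84, 2384), ([244.5, 204.4], 0.66, 4165)]
rA spare_pin [([353.4, 213.1], 0.74, 3995)]
rA rack [([306.3, 192.6], 0.67, 18718)]
6.225
rB pin_mid [([370.1, 43.6], 0.91, 2481), ([321.7, 207.9], 0.77, 4461)]
rB spare_pin [([432.0, 184.8], 0.88, 2795)]
rB rack [([371.9, 193.6], 0.69, 18780), ([432.6, 185.1], 0.59, 2754)]
6.8083
```

View pics/m0.png

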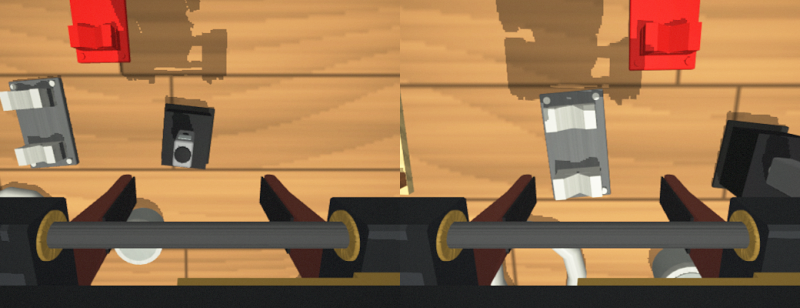

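View pics/rB.png

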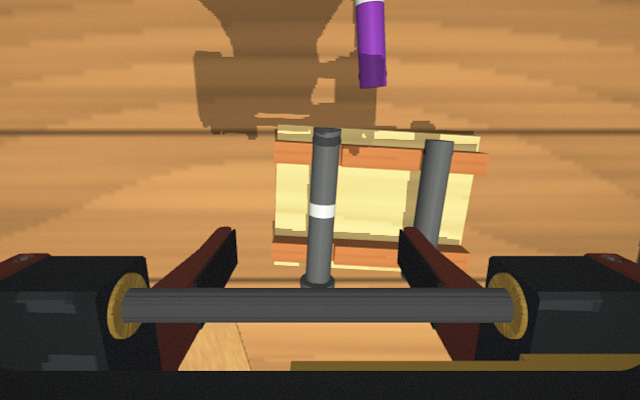

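The wrist views show the ring at (321,211) in rB. The grey V-block pair lies near the middle of vA/vB, with a slight yaw. The probe stands in its stand at about (297,193) in sA. Next I compute the poses from masks, depth and two-view triangulation.

Run:
```python
from h import *
L=lambda n:dict(np.load(n+".npz"))
def maskof(n,k,i): return np.load(f"{n}_{k}_{i}.npy")
# pin
uv=[];cs=[]
for n in ["rA","rB"]:
    c=L(n);m=maskof(n,"pin_mid",1);g=c["image"].min(2)
    md=cv2.dilate(m.astype(np.uint8),np.ones((3,3)))>0
    r=md&(g>165)&(c["image"].max(2)-g<40)
    v,u=np.nonzero(r);uv.append((u.mean(),v.mean()));cs.append(c)
    P,uu,vv=cloud(c,cv2.erode(m.astype(np.uint8),np.ones((3,3)))>0)
    P=P[(P[:,2]>.02)&(P[:,2]<.08)]
    S=P[P[:,2]>np.percentile(P[:,2],50)]
    top=np.percentile(P[:,2],95)
    f=np.polyfit(P[:,0],P[:,1],1)
    print(n,"ringpx",np.round(uv[-1],1),r.sum(),"ringdepth",cloud(c,r)[0].mean(0).round(4),"top z",top.round(4),"dy/dx",f[0].round(4),"y at .517",np.polyval(f,.517).round(4),"xr",P[:,0].min().round(3),P[:,0].max().round(3))
X=tri(cs,uv);print("ring tri",X, [ (proj(c,X)[0]-u).round(2).tolist() for c,u in zip(cs,uv)])
# vblock
for n,i in [("vA",1),("vB",0)]:
    c=L(n);m=maskof(n,"vblock_seat",i)
    P,u,v=cloud(c,m)
    print(n,"zhist",np.histogram(P[:,2],bins=np.arange(0,.08,.004))[0])
    B=P[(P[:,2]>.003)]
    r=cv2.minAreaRect((B[:,:2]*1000).astype(np.float32));print(" all rect",np.round(r,2) if 0 else r)
    T=P[P[:,2]>.047];r=cv2.minAreaRect((T[:,:2]*1000).astype(np.float32));print(" top rect",r, T[:,2].max(),np.median(T[:,2]))
# stand/probe
for n in ["sA","sB"]:
    c=L(n)
    P,u,v=cloud(c,maskof(n,"stand",0)|maskof(n,"probe_grip",0))
    print(n,"zhist",np.histogram(P[:,2],bins=np.arange(0,.18,.01))[0])
    T=P[P[:,2]>.146];print(" captop",T.mean(0),T[:,2].max(),cv2.minAreaRect((T[:,:2]*1000).astype(np.float32)))
    T=P[(P[:,2]>.055)&(P[:,2]<.075)];print(" standtop",cv2.minAreaRect((T[:,:2]*1000).astype(np.float32)),np.median(T[:,2]))
```

```text
rA ringpx [244.9 210.9] 325 ringdepth [ 0.516  -0.3645  0.0475] top z 0.05 dy/dx -0.0481 y at .517 -0.3631 xr 0.441 0.595
rB ringpx [322.  210.7] 320 ringdepth [ 0.5157 -0.3656  0.0476] top z 0.05 dy/dx -0.0589 y at .517 -0.3662 xr 0.441 0.593
ring tri [ 0.51717496 -0.36556221  0.04307843] [[0.0, -0.13], [0.0, 0.13]]
vA zhist [   0    2 5897  444   79   86   87  137  387  527  539  561 1899   52
    0    0    0    0    0]
 all rect ((528.8726196289062, 27.385812759399414), (149.65951538085938, 83.97811889648438), 4.785654544830322)
 top rect ((529.2688598632812, 27.342018127441406), (116.54350280761719, 60.253116607666016), 4.89471960067749) 0.05315199891199139 0.0504777799266307
vB zhist [   1    6 5954  434  100   90   96  138  393  540  550  548 1914   53
    0    0    0    0    0]
 all rect ((528.7949829101562, 27.428333282470703), (149.59225463867188, 83.94453430175781), 4.874947547912598)
 top rect ((529.0999755859375, 27.455467224121094), (116.21321105957031, 60.2255859375), 4.81199312210083) 0.05318969682921982 0.050419639215939685
sA zhist [ 659   33   42   41   45  592 2425   25   27   39   33   43   53  220
  681    0    0]
 captop [0.54762246 0.27340622 0.14610169] 0.14630649513272756 ((547.8078002929688, 274.01275634765625), (6.690839767456055, 15.738702774047852), 75.49878692626953)
 standtop ((546.5518188476562, 272.975341796875), (70.08197784423828, 83.94271850585938), 83.74759674072266) 0.060680621838606466
sB zhist [ 850   56   57   68   69  566 2226   54   56   70   76   77   90  279
  666    0    0]
 captop [0.54530589 0.27244375 0.14625157] 0.14664264013143344 ((545.3716430664062, 271.0167236328125), (13.288533210754395, 15.135026931762695), 87.91021728515625)
 standtop ((546.7229614257812, 272.9156799316406), (70.05265808105469, 84.2566909790039), 84.01063537597656) 0.06070088864570902
```

```bash
cat > h2.py <<'E'
from h import *
from scipy.optimize import least_squares
def fitcyl(P,x0,r=.0125,z0=.0385):
    # axis: y=a+b(x-x0), z=e+f(x-x0)
    def res(p):
        d=P[:,0]-x0
        return np.hypot((P[:,1]-p[0]-p[1]*d)*np.cos(p[1]),P[:,2]-p[2]-p[3]*d)-r
    s=least_squares(res,[np.median(P[:,1]),0,z0,0],loss="soft_l1",f_scale=.001)
    return s.x,np.sqrt(np.mean(s.fun**2))
E
python3 - <<'E'
from h2 import *
for n in ["rA","rB"]:
    c=dict(np.load(n+".npz"));m=np.load(f"{n}_pin_mid_1.npy")
    P,_,_=cloud(c,cv2.erode(m.astype(np.uint8),np.ones((3,3)))>0)
    P=P[(P[:,2]>.034)&(P[:,0]<.58)&(P[:,0]>.45)];print(n,fitcyl(P,.5165))
    M=np.load(f"{n}_rack_0.npy");Q,_,_=cloud(c,M);Q=Q[(Q[:,2]>.004)&(Q[:,2]<.037)]
    print(cv2.minAreaRect((Q[:,:2]*1000).astype(np.float32)))
E
```

```text
rA (array([-0.36559277, -0.06000622,  0.03691905, -0.00187006]), np.float64(0.0005964470185525976))
((519.4230346679688, -313.68603515625), (200.2947540283203, 150.1433563232422), 86.53186798095703)
rB (array([-0.36559839, -0.0598316 ,  0.03693759, -0.00145772]), np.float64(0.0005743626420354164))
((519.45068359375, -313.384765625), (200.2042694091797, 150.3123016357422), 86.65769958496094)
```

Run:
```python
from h2 import *
q=down(np.pi/2-.06);g=np.array([.5245,-.3661])
move_gripper(.056)
move_ptp([*g,.12],q)
print("hit",servo_line([*g,.0205],rate=.1,contact_N=8),current_position(),current_force())
move_gripper(0.0);print("gap",current_finger_gap(),current_force())
servo_line([*g,.16],rate=.12);sleep(.2)
print("gap",current_finger_gap(),current_force(),current_clock())
c=capture("wrist");cv2.imwrite("pics/g1.png",c["image"]);np.savez("g1.npz",**c)
for i,d in enumerate(silhouettes("wrist","pin_mid")): print(d["xy"],d["conf"],d["region"].sum()); np.save(f"g1_{i}.npy",d["region"])
c=capture("scene");cv2.imwrite("pics/g1s.png",cv2.resize(c["image"][100:260,200:460],None,fx=3,fy=3))
```

```text
hit False [ 0.52500948 -0.3665295   0.0211784 ] [-0.2734482   0.14210422  0.08206137]
gap 0.024125757649612615 [-0.32437495 -0.39522057  1.81119991]
gap 0.02456308886819434 [-0.34274749 -0.19455628 -5.55934167] 11.075
[360.9, 26.1] 0.76 1662
[315.4, 192.4] 0.65 13280
```

View pics/g1.png

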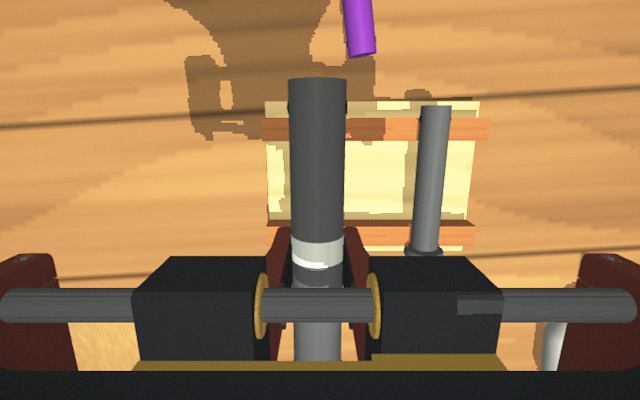

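View pics/g1s.png

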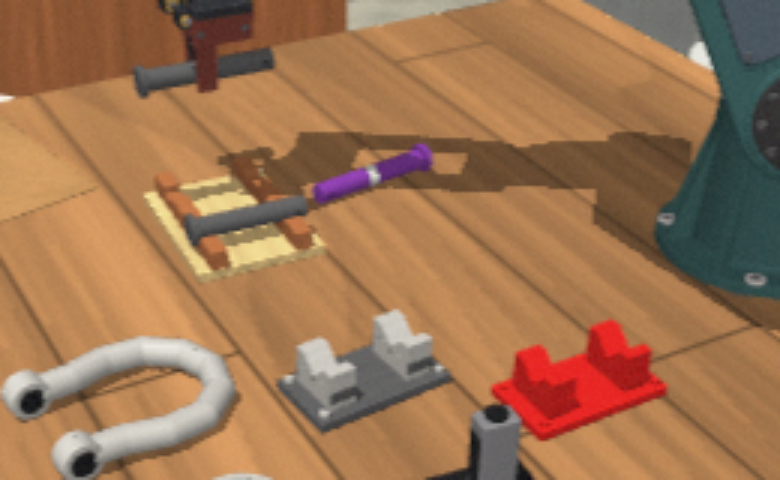

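The pin is held with the gap at 24.5 mm and the ring showing at about (317,255). Next: measure the pose in the hand.

Run:
```python
from h2 import *
c=dict(np.load("g1.npz"));m=np.load("g1_1.npy")
mm=np.zeros((400,640),bool);mm[85:285,292:344]=1
P,u,v=cloud(c,mm)
T=np.array(current_position());R=Rn.from_quat(current_orientation()).as_matrix()
Pt=(P-T)@R
ok=(Pt[:,2]>-.05)&(Pt[:,2]<0.03)&(Pt[:,1]<-.012)
Q=np.stack([Pt[ok][:,1],Pt[ok][:,0],Pt[ok][:,2]],1) # along, across, down
print(len(Q),Q.min(0),Q.max(0))
print("fit at TCP y=0: across, slope, depth, slope",fitcyl(Q,0,z0=-.019),T)
g=c["image"].min(2)
col=[(r,int(g[r,300:335].mean())) for r in range(230,285,3)];print(col)
for r in (240,262):  # ring edges rows
    print(r)
zi=-.019-.0125
I=c["image"].copy()
# predict ring center/edges top with along offset s
for s in (-.002,-.008,-.014): print(s,proj(c,(np.array([0,s,zi])@R.T+T)))
```

```text
8378 [-0.08107304 -0.01132855 -0.03079232] [-0.01200366  0.01273716 -0.01815314]
fit at TCP y=0: across, slope, depth, slope (array([ 0.0006618 ,  0.00053403, -0.01578125,  0.00205508]), np.float64(0.0005168078925130294)) [ 0.52436754 -0.36601752  0.15965487]
[(230, 80), (233, 80), (236, 81), (239, 79), (242, 129), (245, 184), (248, 184), (251, 183), (254, 183), (257, 183), (260, 190), (263, 227), (266, 215), (269, 102), (272, 80), (275, 80), (278, 79), (281, 80), (284, 84)]
240
262
-0.002 [[316.01666286 272.08937268]]
-0.008 [[316.00410892 259.57416663]]
-0.014 [[315.99128455 246.78935934]]
```

Run:
```python
from h2 import *
y=.0845;q=down(np.pi/2+y);tx=np.array([-np.sin(y),np.cos(y)]);ty=np.array([np.cos(y),np.sin(y)])
g=np.array([.5289,.0274])+.0085*ty-.0007*tx
move_ptp([*g,.15],q)
servo_line([*g,.055],rate=.12);sleep(.1);f0=np.array(current_force());print(current_position(),f0)
print("hit",servo_line([*g,.0335],rate=.02,contact_N=5),current_position(),current_force()-f0)
sleep(.15);print(current_position(),current_force()-f0)
move_gripper(.056);sleep(.3)
p=np.array(current_position());print(p,current_finger_gap(),current_force())
servo_line([p[0],p[1],.18],rate=.15)
c=capture("wrist");cv2.imwrite("pics/p1.png",c["image"]);np.savez("p1.npz",**c)
for i,d in enumerate(silhouettes("wrist","pin_mid")): print(d["xy"],d["conf"],d["region"].sum()); np.save(f"p1_{i}.npy",d["region"])
print(current_clock())
c=capture("scene");cv2.imwrite("pics/p1s.png",cv2.resize(c["image"][150:310,220:480],None,fx=3,fy=3))
```

```text
[0.53834444 0.02730079 0.05586513] [ 0.12673575 -0.41046723 -5.71419615]
hit True [0.537302   0.02723825 0.03480222] [-0.34946499 -0.69320244 11.60982546]
[0.53727003 0.02722199 0.03479885] [ 0.03555359 -1.64970807 12.10811716]
[0.53544936 0.0274789  0.03361353] 0.05597343071720323 [ 0.08592298  0.09429595 -0.95339582]
[314.3, 186.0] 0.84 4913
17.0083
```

View pics/p1.png

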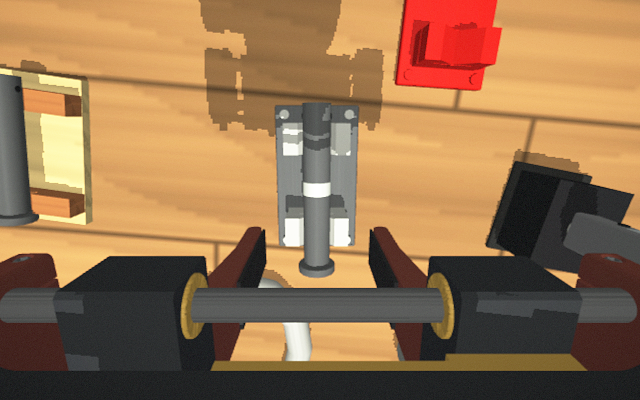

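View pics/p1s.png

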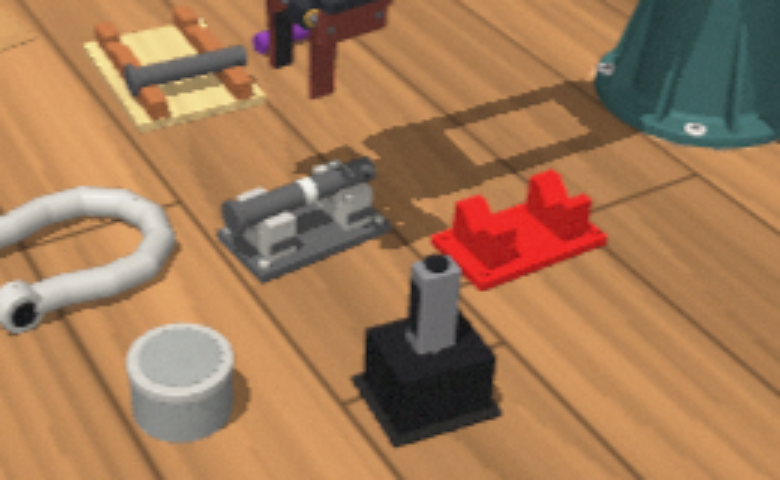

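The pin lies in both V-blocks with its ring at about (316,190), between the blocks, and it has been let go. Next: measure the ring, then grip the probe.

```bash
cat >> h2.py <<'E'
def ringcol(c,m):
    md=cv2.dilate(m.astype(np.uint8),np.ones((3,3)))>0
    v,u=np.nonzero(m);cv,cu=v.mean(),u.mean();g=c["image"].min(2)
    r=md&(g>165)&(c["image"].max(2)-g<40)
    n,lab,st,ce=cv2.connectedComponentsWithStats(r.astype(np.uint8))
    k=[i for i in range(1,n) if st[i,4]>60];k=min(k,key=lambda i:np.hypot(ce[i][0]-cu,ce[i][1]-cv)) 
    return ce[k],lab==k
E
python3 - <<'E'
from h2 import *
q=down(np.pi/2+.0845)
servo_line([.52,.065,.19],q,rate=.2)
c2=capture("wrist");np.savez("p2.npz",**c2)
d=silhouettes("wrist","pin_mid");print([(x["xy"],x["conf"]) for x in d])
ct=capture("top");np.savez("p2t.npz",**ct)
c1=dict(np.load("p1.npz"));m1=np.load("p1_0.npy")
m2=min(d,key=lambda x:np.linalg.norm(cloud(c2,x["region"])[0].mean(0)[:2]-[.529,.027]))["region"]
us=[]
for c,m in((c1,m1),(c2,m2)):
    ce,r=ringcol(c,m);us.append(ce);print(ce,r.sum(),"depth",cloud(c,r)[0].mean(0))
    P,_,_=cloud(c,cv2.erode(m.astype(np.uint8),np.ones((3,3)))>0)
    P=P[(P[:,2]>.045)&(P[:,0]<.59)&(P[:,0]>.47)];x,e=fitcyl(P,.529,z0=.0527);print("cyl y,slope,z,slope",x,e)
print("tri",tri([c1,c2],us),current_clock())
E
```

```text
[([278.0, 197.7], 0.81)]
[316.65853659 189.49322493] 369 depth [0.52853641 0.0271787  0.06168713]
cyl y,slope,z,slope [ 0.02732608  0.08422262  0.05113946 -0.00191704] 0.0005880464566117901
[275.52492669 198.59530792] 341 depth [0.52896937 0.02752974 0.06012346]
cyl y,slope,z,slope [ 0.0273748   0.08283795  0.05107684 -0.00158006] 0.0005867294322881671
tri [0.52948001 0.02728167 0.0577493 ] 17.5667
```

Run:
```python
from h2 import *
q=down(np.pi/2-.106);g=np.array([.5466,.2729])
move_ptp([*g,.21],q)
print(current_position())
print("hit",servo_line([*g,.083],rate=.1,contact_N=6),current_position(),current_force())
move_gripper(0.0);sleep(.1);print("gap",current_finger_gap(),current_position(),current_force())
p=np.array(current_position())
servo_line([p[0],p[1],.215],rate=.12);sleep(.2)
print("gap",current_finger_gap(),current_force(),current_clock())
c=capture("wrist");cv2.imwrite("pics/q1.png",c["image"]);np.savez("q1.npz",**c)
for i,d in enumerate(silhouettes("wrist","probe_grip")): print(d["xy"],d["conf"],d["region"].sum())
print(spot_in("wrist","tip_end"))
c=capture("scene");cv2.imwrite("pics/q1s.png",cv2.resize(c["image"][140:300,240:500],None,fx=3,fy=3));np.savez("q1s.npz",**c)
print(spot_in("scene","tip_end"))
```

```text
[0.54650835 0.27172306 0.20954795]
hit False [0.54714192 0.27311388 0.08368496] [-0.7770862   0.04141956  0.11100184]
gap 0.023544690070101924 [0.5466441  0.27287515 0.08309523] [ 0.18419671 -0.88694458  1.35926758]
gap 0.023550127425502547 [-0.39016169  0.09010072 -0.64333125] 21.9833
[316.6, 264.2] 0.88 5918
[]
[]
```

View pics/q1.png

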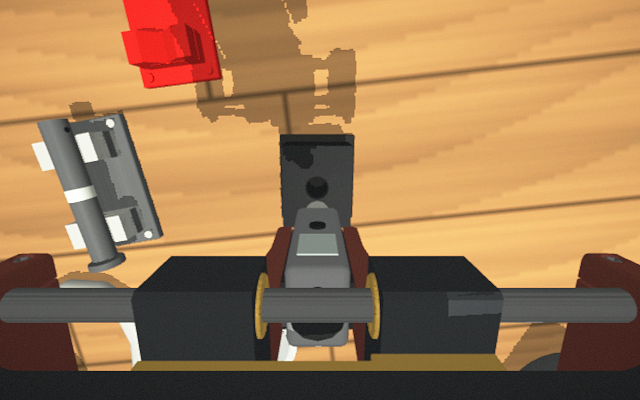

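View pics/q1s.png

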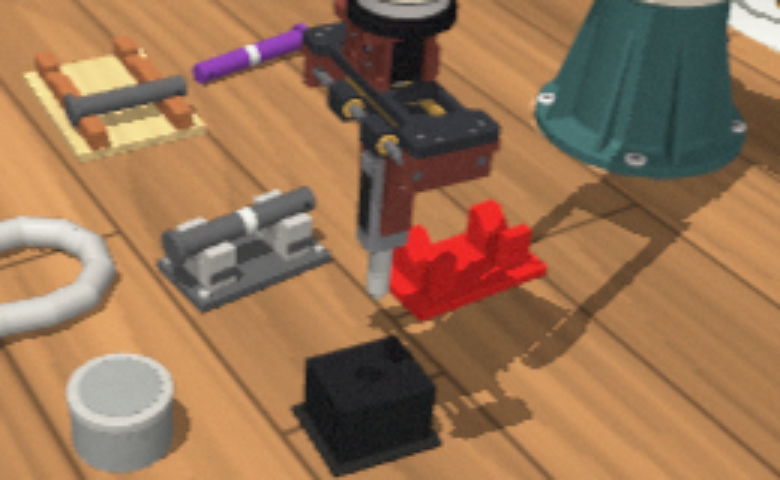

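The probe is out and held, apparently upright, with the end of the nose at about (317,207) in the wrist view. I'll check the tilt and offset in the hand from depth.

Run:
```python
from h2 import *
c=dict(np.load("q1.npz"))
T=np.array(current_position());R=Rn.from_quat(current_orientation()).as_matrix()
P,u,v=cloud(c);Pt=(P-T)@R
a=(np.abs(Pt[:,0])<.011)&(Pt[:,1]>-.03)&(Pt[:,1]<-.010)&(Pt[:,2]>-.06)&(Pt[:,2]<.02)
print("face n",a.sum(),"y=f(z)",np.polyfit(Pt[a,2],Pt[a,1],1),"y range",np.percentile(Pt[a,1],[5,50,95]),"x mean",Pt[a,0].mean())
# nose: cyl r 9mm from z=.021 to .066
b=(np.abs(Pt[:,0])<.012)&(np.abs(Pt[:,1])<.014)&(Pt[:,2]>.024)&(Pt[:,2]<.064)
Q=Pt[b];print(len(Q),Q.min(0),Q.max(0))
def res(p): return np.hypot(Q[:,0]-p[0]-p[1]*(Q[:,2]-.05),Q[:,1]-p[2]-p[3]*(Q[:,2]-.05))-.009
s=least_squares(res,[0,0,0,0],loss="soft_l1",f_scale=.001);print(s.x,np.std(s.fun))
e=np.array([0,0,.076]);print("pred tip px",proj(c,e@R.T+T),T,Rn.from_quat(current_orientation()).as_matrix()[:,2])
```

```text
face n 3997 y=f(z) [-0.04361241 -0.01759269] y range [-0.01771615 -0.01680235 -0.01130254] x mean 6.161674121011549e-05
79 [-0.00643725 -0.00931563  0.04917272] [ 0.00729405 -0.00560692  0.0637271 ]
[2.86855195e-04 3.62317010e-03 8.65427617e-05 5.62967772e-03] 0.00020027506724592788
pred tip px [[316.92234741 209.19461324]] [0.54662251 0.27287887 0.21485367] [-1.63157801e-04 -7.63096359e-05 -9.99999984e-01]
```

Run:
```python
from h2 import *
q=down(np.pi/2-.106);g=np.array([.5289,.0273])
move_ptp([*g,.215],q)
servo_line([*g,.152],rate=.08);sleep(.4)
print(current_position(),current_force(),current_clock())
c=capture("wrist");cv2.imwrite("pics/t1.png",c["image"][100:330,180:460].repeat(2,0).repeat(2,1));np.savez("t1.npz",**c)
c=capture("scene");cv2.imwrite("pics/t1s.png",cv2.resize(c["image"][160:260,270:400],None,fx=5,fy=5,interpolation=cv2.INTER_CUBIC));np.savez("t1s.npz",**c)
```

```text
[0.52901868 0.02727049 0.15222281] [-0.57908915  0.15282019 -1.14063653] 24.5333
```

View pics/t1.png

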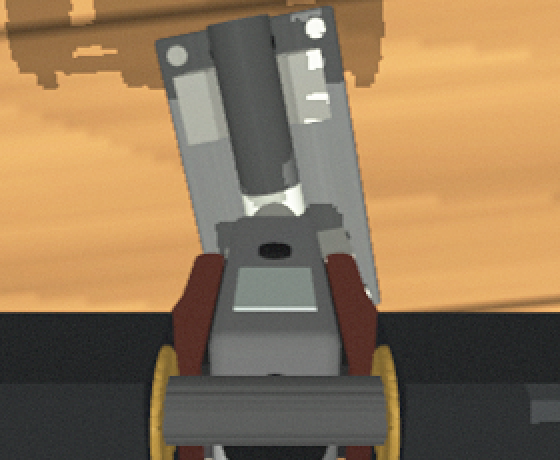

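View pics/t1s.png

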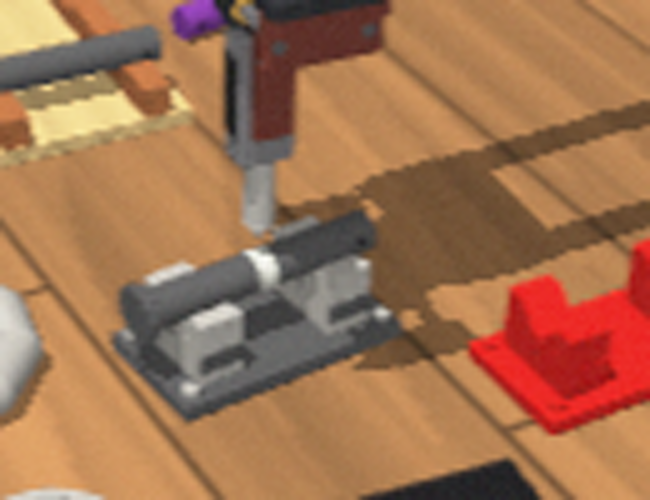

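The tip hangs right above the ring: nose end at crop (275,208) over the white ring at (273,200) in the wrist view, and (258,235) over (262,268) in the scene view. Now the gentle press.

Run:
```python
from h2 import *
g=np.array([.5289,.0273])
f0=np.array(current_force())
h=servo_line([*g,.1375],rate=.008,contact_N=3);sleep(.2)
p=np.array(current_position());F=(np.array(current_force())-f0);print("hit",h,p,F)
for k in range(12):
    if F[2]>7.3: break
    z=p[2]-min(.001,max(.0003,(8-F[2])/2000)) if k==0 else z-min(.0008,max(.0002,(8-F[2])/2500))
    if z<.1345: print("low");break
    servo_line([*g,z],rate=.008);sleep(.25)
    p=np.array(current_position());F=np.array(current_force())-f0;print(round(z,4),p,F.round(2))
sleep(.3);print(current_position(),current_force()-f0,current_torque(),current_finger_gap(),current_clock())
c=capture("scene");cv2.imwrite("pics/u1s.png",cv2.resize(c["image"][160:260,270:400],None,fx=5,fy=5,interpolation=cv2.INTER_CUBIC))
c=capture("wrist");cv2.imwrite("pics/u1.png",c["image"][100:330,180:460].repeat(2,0).repeat(2,1));np.savez("u1.npz",**c)
```

```text
hit True [0.5287689  0.02732318 0.13936927] [1.14704274 0.29536571 4.93650129]
0.1384 [0.52897574 0.02728452 0.1384453 ] [0.03 0.87 5.39]
0.1376 [0.5289893  0.02729664 0.13766526] [-0.74 -0.39  7.93]
[0.52898578 0.02729124 0.13766984] [-0.07234999  1.00446589  7.22260391] [ 0.01853315 -0.07024984 -0.01407138] 0.02388459498914359 27.55
```

View pics/u1s.png

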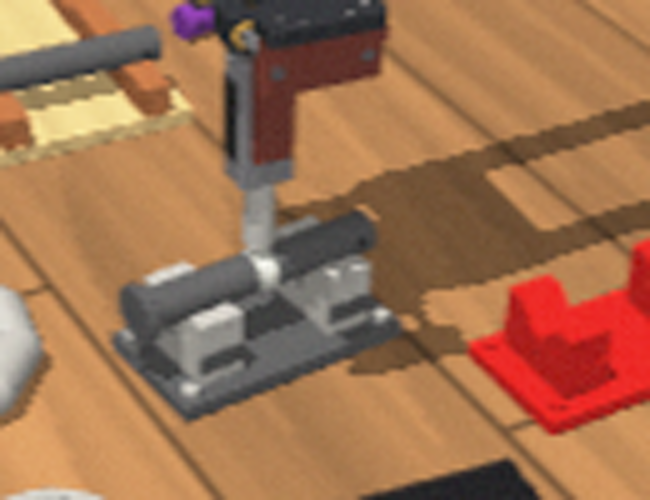

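View pics/u1.png

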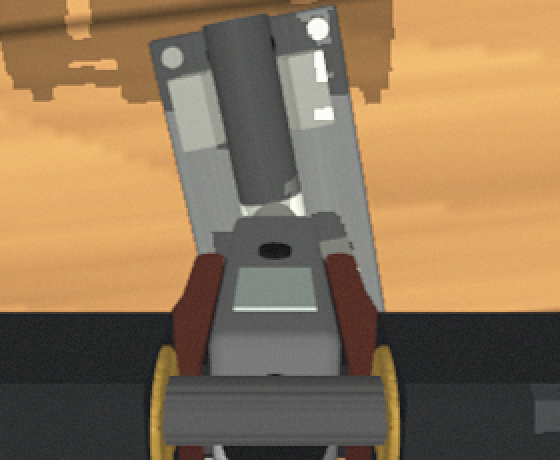

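Run:
```python
from h2 import *
sleep(.8);print(current_position(),current_force(),np.abs(current_qvel()).max(),current_finger_gap())
c=capture("scene")
for X in [(.5289,.0273,.0652),(.5289,.0273,.0527)]: print((proj(c,X)[0]-[270,160])*5)
d=silhouettes("scene","pin_mid");
m=min(d,key=lambda x:np.hypot(*(np.array(x["xy"])-[322,214])));print(m["xy"],m["conf"])
w=dict(np.load("u1.npz"));mm=np.zeros((400,640),bool);mm[110:195,280:330]=1
P,_,_=cloud(w,mm);P=P[(P[:,2]>.046)&(P[:,2]<.075)&(np.abs(P[:,1]-.0273-.0845*(P[:,0]-.529))<.0115)]
print(len(P),fitcyl(P,.529,z0=.0527))
g=w["image"].min(2)
# near ring edge along pin sides
for col in (303,305,307,327,329): print(col,[r for r in range(180,230) if g[r,col]>165])
for s in (-.006,0,.006):
    for a in (-.010,.010):
        X=np.array([.5289,.0273,.0527+.0075])+s*np.array([1,.0845,0])+a*np.array([-.0845,1,0]);print(s,a,proj(w,X)[0].round(1))
```

```text
[0.52898836 0.02728977 0.13769017] [0.62394939 0.48173375 5.76994244] 0.0018867918930792703 0.023641979259084338
[256.82569942 249.94418149]
[256.60895859 267.82715483]
[316.7, 215.3] 0.68
2599 (array([ 0.02710363,  0.08241293,  0.05106584, -0.00135922]), np.float64(0.0005706943448878105))
303 [204, 205, 206, 207]
305 [204, 205, 206]
307 [203, 204, 205]
327 [198, 199, 200, 201, 202, 203, 204, 205, 206]
329 [197, 198, 199, 200, 201, 202, 203, 204, 205, 206, 207]
-0.006 -0.01 [302.4 203. ]
-0.006 0.01 [328.  198.2]
0 -0.01 [303.9 210.3]
0 0.01 [329.4 205.6]
0.006 -0.01 [305.5 217.6]
0.006 0.01 [330.8 212.9]
```

Run:
```python
from h2 import *
print(current_clock());close_job()
```

```text
28.55
the job is handed in; nothing more can be done
```

I took the dark ringed pin from the rack, lowered it into the grey V-blocks and let it go. I then took the probe from its stand, pressed it upright on the ring and handed the job in at 28.6 s of the 61 s. The call gives no verdict, so success is judged only from my own checks.

**Pin in the V-blocks:**
- Two wrist views put the ring at (0.529, 0.027), within about 1 mm of the V-blocks' middle. The pin lay level and within 0.003 rad of the blocks' line.
- A fit while pressing showed it had not moved.

**Probe:**
- The jaws held it steady at a 23.6 mm gap, with nose tilt about 0.006 rad in the hand.
- The tool stood over the ring's middle, and the ring's near edge appeared within about 1 px of where I predicted it.

**Press:** The force was 7 to 8 N, noise about 1 N. That suggests the tip is about 2.5 to 3 mm in, while the tool's height suggested about 3.5 mm. Both are inside the 1.2 to 4.8 mm window.

**What disagreed:**
- Depth readings on the pins and V-blocks came out about 1.5 mm lower than the stated heights. Two-view triangulation of the ring's visible patch gave a height 2 to 4 mm below its depth reading. I set the final heights from the stated sizes and from contact.
- The detector never found `tip_end`, so the tip's position comes from the nose fit and the pictures.

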